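# Roll-test the candles and set the slumped one aside

## Robot

A 6-joint arm with a two-finger parallel gripper is mounted at the origin on the work surface. World frame = base frame: x ahead of the robot, y to its left, z up, the work surface at z = 0. Lengths are in m, angles in rad, forces in N, time in s.
With the tool pointing down it reaches from about 0.325 to 0.775 m from the base axis. Payload 5.5 kg.
Tool frame: the origin (TCP) lies between the finger pads; the fingertips stand 8 mm ahead of it and the grasp point (between the pads) lies 11 mm behind it (tcp_to_tips is the distance from the TCP to the fingertips, in m); z points along the fingers, y is the direction in which the jaws open and shut (so a half turn about z gives the same grasp; the last joint's range is limited). The gripper opens to 88 mm and grips with 3 to 60 N. Pads are 20 mm wide; open, the fingers measure 115 mm over their backs; the gripper's body (75 mm by 178 mm) begins 61 mm behind the grasp point.
Start: joints at [1.209, 0.091, 1.231, -0, 1.82, -0.057], TCP at [0.18, 0.572, 0.231] pointing down, gripper open.
Joint ranges: [-2.87, 2.87], [-0.86, 2.18], [0.17, 2.46], [-1.51, 4.65], [0.06, 2.69], [-2.65, 2.65]. Speed limits (rad/s): [2.57, 2.57, 3.01, 3.14, 3.14, 3.14].

## Interface

Orientations are given as a unit quaternion [w, x, y, z].
In Python, from bench import * gives the robot as it stands. Calls block until the motion is done:
- move_to(position, orientation): joint-space move of the TCP to a pose.
- move_l(position, speed=0.15, orientation=None): straight line of the TCP; orientation=None keeps the orientation; speed is the mean speed in m/s.
- movej(angles): joint-space move.
- gripper_open() and close(): open the fingers fully, or close them until they stop; the grip force is fixed at half the most.
- hold(seconds).
- inverse_kinematics(position, orientation): joint angles nearest the present ones, or None.
- state(): the state.
- get_image(name): name is "scene" or "top" or "wrist"; returns a dict with "frame" (420x560x3 uint8, blue, green, red), "depth" (420x560 float32, m along the optical axis (not along the pixel's ray), 0 where there is no reading), "camera_matrix" (3x3 intrinsics, pixels), "k1" (the pictures are not rectified: a ray, as slopes to the right and down, at radius r is drawn at 1 + k1 r^2 times it, then the intrinsics apply), "view" (4x4, takes a point from world to camera coordinates). Camera axes: x right, y up, looking along -z (the intrinsics and any distortion apply to the point x, -y, -z); pixel columns grow to the right and rows downward; lengths in m; the calibration is good to about 2 mm. A picture is of the moment at which its call begins.
A pose or a line that the arm cannot do raises IKError and nothing moves.
- job_done(): hands the job in, once; it reports no verdict.
The state is a dict: "time": time; "joint_pos": joint angles; "dq": joint speeds; "joint_torque": joint torques, N m; "ee_pos": TCP position; "ee_rot": TCP orientation; "ft_force": force on the tool from outside, world axes, zero at the start; "moment": the same for the moment, N m; "finger_gap": finger opening in m.
Only numpy, scipy, OpenCV 4.12 (cv2) and the standard library are available. Lean on these libraries where they do the work, as an engineer would, in place of code of your own. Each camera call takes 0.05 s, during which the arm holds its last target. There are 200 camera calls.

## Task

Find which of the three red candles is out of round: take the white plate by its bar handle and tip it up until the round ones roll across it into the wooden gutter; test them with the plate only, and never handle the round ones. Let the plate down again, then pick up the candle that rocked but did not roll off, and lay it flat in the green crate without dropping it. Leave the calculator and the knife lying on the carton.

Things in the scene. Friction and masses are not known exactly. Their poses are not given: they have to be found in the camera images.
- board: fixed wooden frame of the roll tester; origin on the table, z up, x points across the plate to the V gutter on the far side. In this frame: plate (when down) x -0.100 to 0.100, y -0.215 to 0.215, top at z = 0.042; candles start side by side along y, 145 mm apart, near x = -0.07; hinge axis along y through x = 0.100, z = 0.030; outer wall of the gutter ends at x = 0.181, z = 0.070.
- plate (a joint): tilt of the white flat plate (200 x 430 x 12 mm, 0.6 kg) about its far edge, rad: 0 down, 0.28 at its stop (handle side up, about 70 mm). Round candles start rolling at about 0.02 to 0.05 and need about 2 s to the gutter; the slumped one stays on the plate even at 0.28. Stiffly damped: lifted slowly (0.1 to 0.2 rad/s) it takes about 4 to 8 N at the handle; let go, it sinks shut by itself in about 1.5 s.
- plate_handle (a point): middle of the plate's dark round bar handle: bar 12 mm thick, 100 mm long along y, 50 mm out from the plate's near edge (x = -0.150, z = 0.036 in the board's frame with the plate down). It moves with the plate; its axes are the plate's.
- board_gutter (a point): middle of the V gutter, at the axis of a candle lying home in it (x = 0.135, z = 0.039 in the board's frame), axes as the board's.
- candle_a_mid (a point): one of three like red candles lying on the plate, 120 mm long, about 0.14 kg. This point: its middle. Its y axis runs along the candle; x and z turn as it rolls. Two are true: round, 40 mm in diameter. One has slumped: its section is flattened, 44 mm wide and 34 mm high as it lies. Which of the three it is, is not told.
- candle_b_mid (a point): one of three like red candles lying on the plate, 120 mm long, about 0.14 kg. This point: its middle. Its y axis runs along the candle; x and z turn as it rolls. Two are true: round, 40 mm in diameter. One has slumped: its section is flattened, 44 mm wide and 34 mm high as it lies. Which of the three it is, is not told.
- candle_c_mid (a point): one of three like red candles lying on the plate, 120 mm long, about 0.14 kg. This point: its middle. Its y axis runs along the candle; x and z turn as it rolls. Two are true: round, 40 mm in diameter. One has slumped: its section is flattened, 44 mm wide and 34 mm high as it lies. Which of the three it is, is not told.
- crate_in (a point): centre of the inner floor of the fixed open green crate that takes rejects, to the left or the right of the board; outside 200 mm (x) by 140 mm (y), 45 mm high, walls and floor 6 mm; x runs along its long side, z up.
- carton: fixed closed cardboard carton on the side opposite the crate, 190 mm (x) by 130 mm (y), 50 mm high; origin at the centre of its underside.
- calculator: bystander: black pocket calculator, 130 x 80 x 14 mm, on the carton; origin at the centre of its underside
- florist_knife: bystander: pink-handled knife lying flat, 145 mm long, 12 mm high, on the carton; origin at the centre of its underside

How it is judged:
By the outcome, as a careful person would: the job done as asked, in the order asked, and still so for the second after the job is handed in, with the robot touching nothing.
It also fails if it takes over 48 s, if anything falls off the work surface, if the arm or the gripper's body presses on something with over 40 N, if the wrist force passes 120 N, or if a joint passes its speed limit or range.

## Working session

There is one attempt and no reset: what is moved stays moved. The work goes in short steps, each a Python script; the robot and the scene stay as the last script left them, time stands still between calls to the robot, and variables do not carry over. Pictures are saved under pics/ and viewed, about 8 in all and at most 12, crops included, and the job is handed in when it is done.

```bash
ls; mkdir -p pics; python3 - <<'E'
from bench import *
import cv2,numpy as np,pickle
t=get_image("top");s=get_image("scene")
pickle.dump((t,s),open('im0.pkl','wb'))
cv2.imwrite('pics/top0.png',t['frame']);cv2.imwrite('pics/scene0.png',s['frame'])
print(t['camera_matrix'],t['k1'],t['view'],state())
E
```

```text
pics
[[525.36576664   0.         275.85300552]
 [  0.         525.36576664 209.30095813]
 [  0.           0.           1.        ]] -0.030408342044481014 [[ 0.00195262 -0.99996992  0.00750597  0.00618667]
 [ 0.98399008  0.00325897  0.17819342 -0.61895553]
 [-0.17821252  0.00703785  0.98396685 -1.40486705]
 [ 0.          0.          0.          1.        ]] {'time': 0.1, 'joint_pos': array([ 1.20932770e+00,  9.17887257e-02,  1.23174776e+00, -1.84810853e-05,
        1.81979049e+00, -5.66994447e-02]), 'dq': array([-0.00081085, -0.00042267, -0.00199571,  0.00043958, -0.00124228,
       -0.00104868]), 'joint_torque': array([ 2.18930552e-03, -4.47857809e+01, -4.07570636e+01,  6.99575152e-02,
        2.83224526e-02, -6.92149911e-05]), 'ee_pos': array([0.1799642 , 0.57211784, 0.22962685]), 'ee_rot': array([-1.71228631e-04,  1.51797707e-01,  9.88411202e-01, -8.50133386e-04]), 'ft_force': array([0.70396637, 0.30213953, 0.00699525]), 'moment': array([ 0.03464006, -0.01429091,  0.02212166]), 'finger_gap': 0.08777360544573658}
```

View pics/top0.png

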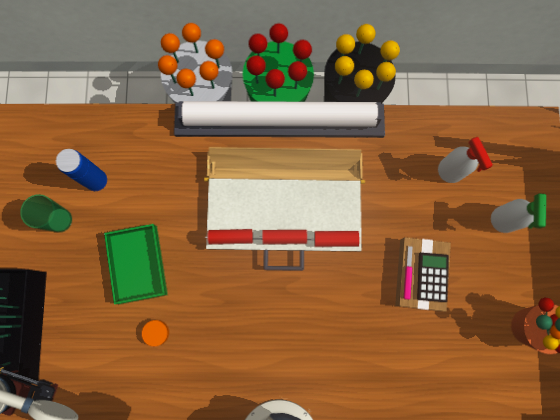

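View pics/scene0.png

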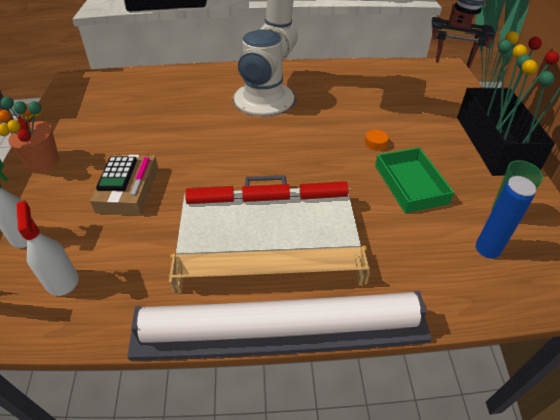

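Top view: the plate spans about (207–361, 180–250) with the candles at row ~238, the handle bar is at ~(284, 268), the crate centre at ~(135, 264), and the carton is on the right. Next I'll measure these.

Candle c (right) sits ~5 mm lower and looks wider, so it is probably the slumped one; the tilt will decide. I'll approach the handle 14 mm short of the bar so the front finger fits in the 50 mm slot, close, and then centre.

```bash
cat >> h.py <<'E'
from scipy.spatial.transform import Rotation as R
def q(jaw,tilt=0):  # jaws along horizontal angle (rad), tool down, tilt about world y
    r=R.from_rotvec([0,tilt,0])*R.from_quat([np.cos((jaw+np.pi/2)/2),np.sin((jaw+np.pi/2)/2),0,0])
    x=r.as_quat();return np.array([x[3],*x[:3]])
def tcp(g,o):  # TCP for grasp point g
    return np.asarray(g)+.011*R.from_quat([o[1],o[2],o[3],o[0]]).apply([0,0,1])
HX,HY,HZ=.4582,-.0145,.036
def handle(t):
    return np.array([HX+.25,HY,.030])+R.from_rotvec([0,t,0]).apply([-.25,0,.006])
E
python3 - <<'E'
from bench import *;from h import *
for j in (0,np.pi):
    o=q(j);print(j,o,R.from_quat([*o[1:],o[0]]).as_matrix()[:,1:].round(2).tolist(),np.round(inverse_kinematics(tcp([HX-.014,HY,.15],o),o),2))
c=[(abs(k[5]),j) for j in (0,np.pi) for k in [inverse_kinematics(tcp([HX-.014,HY,.15],q(j)),q(j))] if k is not None]
j=min(c)[1];o=q(j);open('jaw','w').write(str(j))
move_to(tcp([HX-.014,HY,.15],o),o)
move_l(tcp([HX-.014,HY,HZ+.004],o),.1)
s=state();print(s['time'],s['ee_pos'],s['ft_force'],s['joint_pos'])
w=get_image('wrist');cv2.imwrite('pics/w1.png',w['frame'])
sc=get_image('scene');cv2.imwrite('pics/s1.png',cv2.resize(sc['frame'][130:270,150:400],None,fx=3,fy=3))
E
```

```text
0 [0.         0.70710678 0.70710678 0.        ] [[1.0, 0.0], [-0.0, 0.0], [0.0, -1.0]] [-0.11 -0.34  1.79 -0.    1.69 -0.11]Traceback (most recent call last):
  File "<stdin>", line 3, in <module>
    return _wrapfunc(a, 'round', decimals=decimals, out=out)
    return _wrapit(obj, method, *args, **kwds)
    result = getattr(arr, method)(*args, **kwds)
TypeError: unsupported operand type(s) for *: 'NoneType' and 'float'
```

```bash
python3 - <<'E'
from bench import *;from h import *
o=q(0)
for t in (0,.12,.24):
    k=inverse_kinematics(tcp(handle(t),q(0,t)),q(0,t));print(t,None if k is None else k.round(2))
move_to(tcp([HX-.014,HY,.15],o),o)
move_l(tcp([HX-.014,HY,HZ+.004],o),.1)
s=state();print(s['time'],s['ee_pos'],s['ft_force'])
w=get_image('wrist');cv2.imwrite('pics/w1.png',w['frame'])
E
```

```text
0 [-0.11 -0.24  1.91 -0.    1.47 -0.11]
0.12 [-0.1  -0.14  1.77 -0.01  1.63 -0.1 ]
0.24 [-0.09 -0.03  1.63 -0.02  1.78 -0.09]
3.6667 [ 0.44473068 -0.01454224  0.0298069 ] [-0.59108226  0.0063759  -0.07227371]
```

View pics/w1.png

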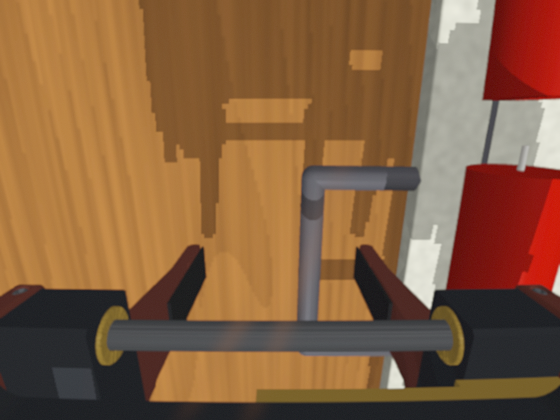

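The wrist view shows the bar (~x=310) between the pads, with the front finger (~x=375) clear of the plate edge (~x=410). I'll close, centre, and check the force.

```bash
python3 - <<'E'
from bench import *;from h import *
def p(l):
    s=state();print(l,round(s['time'],2),s['ee_pos'].round(4),s['ft_force'].round(1),round(s['finger_gap'],4))
o=q(0)
move_l(tcp([HX-.014,HY,HZ],o),.05)
close();p('closed')
s=state()
if s['finger_gap']>.016:
    move_l(tcp([HX,HY,HZ],o),.03);p('centred')
E
```

```text
closed 5.14 [ 0.4612 -0.0146  0.0332] [55.4  2.3 -8.7] 0.0114
```

```bash
python3 - <<'E'
from bench import *;from h import *
def p(l):
    s=state();print(l,round(s['time'],2),s['ee_pos'].round(4),s['ee_rot'].round(3),s['ft_force'].round(1),s['moment'].round(2),round(s['finger_gap'],4))
o=q(0);p('0')
move_l(tcp([HX,HY,HZ],o),.03);p('centred')
E
```

```text
0 5.14 [ 0.4612 -0.0146  0.0332] [0.016 0.707 0.707 0.016] [55.4  2.3 -8.7] [ 0.3  -8.88 -0.06] 0.0114
centred 5.76 [ 0.4608 -0.0145  0.0257] [0.002 0.707 0.707 0.002] [ 9.5 -0.4 -4. ] [-0.02 -1.68 -0.15] 0.0113
```

Force is down to 9.5 N and the bar is at x≈0.461. Now I'll lift slowly, watching with the camera.

```bash
sed -i 's/HX,HY,HZ=.4582/HX,HY,HZ=.4610/' h.py; python3 - <<'E'
from bench import *;from h import *
def p(l):
    s=state();print(l,round(s['time'],2),s['ee_pos'].round(4),s['ft_force'].round(1),round(s['finger_gap'],4))
for t in (.05,.1,.15,.2,.24):
    o=q(0,t);move_l(tcp(handle(t),o),.045,o);p(t)
hold(1.5);p('held')
im=get_image('top');sc=get_image('scene')
cv2.imwrite('pics/t2.png',np.hstack([im['frame'][120:300,180:390],sc['frame'][150:330,160:380]]).repeat(1,0))
for st,pp in blobs(im,'red',(140,255,200,370),(.03,.2)): print(st,rect(pp[:,:2]),pp.mean(0).round(3))
E
```

```text
0.05 6.19 [ 0.4607 -0.0145  0.0367] [-0.2 -1.4 -4.6] 0.0112
0.1 6.62 [ 0.4615 -0.0145  0.0498] [-1.3 -0.3 -4.2] 0.0111
0.15 7.04 [ 0.4628 -0.0145  0.0625] [-4.7 -0.5 -1.7] 0.011
0.2 7.47 [ 0.4648 -0.0145  0.0749] [-4.4  0.3 -2.1] 0.0111
0.24 7.84 [ 0.4668 -0.0146  0.0848] [-5.2 -1.1 -1.3] 0.0108
held 9.34 [ 0.4668 -0.0146  0.0848] [-4.9 -0.9 -0.7] 0.0112
[210 157  43  17 569] (array([0.7481, 0.1346]), array([0.1184, 0.0418]), np.float32(84.85)) [0.745 0.135 0.061]
[263 161  43  14 544] (array([ 0.7424, -0.0151]), array([0.1186, 0.0384]), np.float32(89.51)) [ 0.74  -0.016  0.055]
[317 225  45  15 636] (array([ 0.549 , -0.1589]), array([0.04  , 0.1174]), np.float32(-89.46)) [ 0.547 -0.161  0.114]
```

View pics/t2.png

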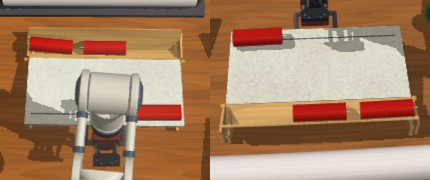

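Candles a and b rolled into the gutter; c stayed on the plate. Now I'll let the plate down gently.

```bash
python3 - <<'E'
from bench import *;from h import *
def p(l):
    s=state();print(l,round(s['time'],2),s['ee_pos'].round(4),s['ft_force'].round(1),round(s['finger_gap'],4))
def g(im):
  for st,pp in blobs(im,'red',(140,255,200,370),(.03,.2)): print(st,rect(pp[:,:2]),pp.mean(0).round(3))
hold(.5);g(get_image('top'))
for t in (.2,.15,.1,.05,.0):
    o=q(0,t);move_l(tcp(handle(t),o),.045,o)
p('down')
im=get_image('top');g(im)
cv2.imwrite('pics/t3.png',cv2.resize(np.hstack([im['frame'][140:280,190:380],get_image('scene')['frame'][170:310,160:380]]),None,fx=1.9,fy=1.9))
E
```

```text
[210 157  43  17 567] (array([0.7479, 0.1343]), array([0.1178, 0.0417]), np.float32(87.18)) [0.745 0.135 0.061]
[264 161  42  14 543] (array([ 0.7413, -0.0164]), array([0.0393, 0.1162]), np.float32(-89.85)) [ 0.74  -0.016  0.055]
[317 225  45  15 635] (array([ 0.5487, -0.1591]), array([0.1173, 0.0394]), np.float32(89.77)) [ 0.547 -0.16   0.114]
down 12.07 [ 0.4608 -0.0145  0.0252] [-5.7 -1.3 -3. ] 0.0109
[210 157  43  17 564] (array([0.7486, 0.1342]), array([0.1179, 0.0425]), np.float32(86.17)) [0.745 0.135 0.061]
[263 161  43  14 546] (array([ 0.7422, -0.0151]), array([0.1188, 0.0388]), np.float32(89.72)) [ 0.74  -0.016  0.055]
[315 231  44  15 628] (array([ 0.5379, -0.1575]), array([0.0406, 0.1181]), np.float32(-89.92)) [ 0.537 -0.16   0.074]
```

View pics/t3.png

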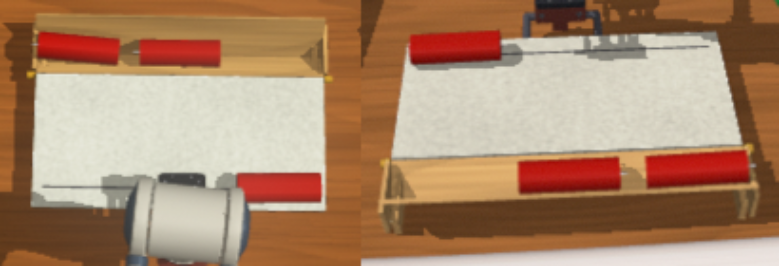

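The plate is down. Candle a rests slightly skewed but inside the gutter, b is home, and c is back on the plate. To release, I'll bias the arm back first so the opening front finger clears the plate edge.

```bash
python3 - <<'E'
from bench import *;from h import *
def p(l):
    s=state();print(l,round(s['time'],2),s['ee_pos'].round(4),s['ft_force'].round(1),round(s['finger_gap'],4))
o=q(0)
move_l(tcp([HX-.012,HY,HZ],o),.03);p('bias')
gripper_open();p('open')
move_l(tcp([HX-.015,HY,HZ],o),.03);p('back')
move_l(tcp([HX-.015,HY,.15],o),.12);p('up')
# view c without the arm over it
im=get_image('top');P=cloud(im)
for st,pp in blobs(im,'red',(140,255,200,370),(.03,.2)): print(st,rect(pp[:,:2]),pp.mean(0).round(3))
w=[x for x in blobs(im,'white',(178,252,200,368),(.02,.07))]
for st,pp in w: print('plate',st,rect(pp[:,:2]),pp.mean(0).round(3))
E
```

```text
bias 12.72 [ 0.4611 -0.0145  0.0317] [33.7  1.5 -5. ] 0.0116
open 13.95 [ 0.449  -0.0145  0.025 ] [ 0.4 -0.6  0.8] 0.088
back 14.2 [ 0.4458 -0.0145  0.025 ] [ 0.2  0.2 -0.3] 0.0876
up 15.3 [ 0.4456 -0.0145  0.138 ] [ 0.2  0.5 -1. ] 0.0876
[210 157  43  17 566] (array([0.7482, 0.1344]), array([0.118 , 0.0408]), np.float32(86.75)) [0.745 0.135 0.061]
[263 161  43  14 547] (array([ 0.7413, -0.015 ]), array([0.0394, 0.1188]), np.float32(-89.94)) [ 0.74  -0.016  0.055]
[315 231  44  15 592] (array([ 0.5377, -0.1577]), array([0.1182, 0.0404]), np.float32(89.82)) [ 0.538 -0.162  0.074]
plate [ 206  179  155   72 8485] (array([ 0.6095, -0.0142]), array([0.4299, 0.2027]), np.float32(89.39)) [ 0.626 -0.009  0.042]
```

```bash
python3 - <<'E'
from bench import *;from h import *
def p(l):
    s=state();print(l,round(s['time'],2),s['ee_pos'].round(4),s['ft_force'].round(1),round(s['finger_gap'],4))
o=q(0);X,Y=.540,-.1577
for a in (-49,71,131,-109):
    oo=q(np.radians(a));k=inverse_kinematics(tcp([.469,.401,.03],oo),oo);print(a,None if k is None else k.round(2))
move_to(tcp([X,Y,.15],o),o)
move_l(tcp([X,Y,.066],o),.1);p('at')
close();p('closed')
move_l(tcp([X,Y,.075],o),.04)
move_l(tcp([X,Y,.19],o),.12);p('lifted')
im=get_image('scene');cv2.imwrite('pics/s4.png',im['frame'])
E
```

```text
-49 [ 0.65  0.2   1.49 -0.    1.45  1.51]
71 [ 0.65  0.2   1.49 -0.    1.45 -0.59]
131 [ 0.65  0.2   1.49 -0.    1.45 -1.63]
-109 [ 0.65  0.2   1.49 -0.    1.45  2.55]
at 17.07 [ 0.5405 -0.1579  0.0559] [-0.3  0.1  0.2] 0.0876
closed 17.82 [ 0.54   -0.1577  0.055 ] [-0.8 -0.1 -0.2] 0.0434
lifted 19.31 [ 0.5396 -0.1576  0.1777] [-0.3  0.1 -1.5] 0.0436
```

View pics/s4.png

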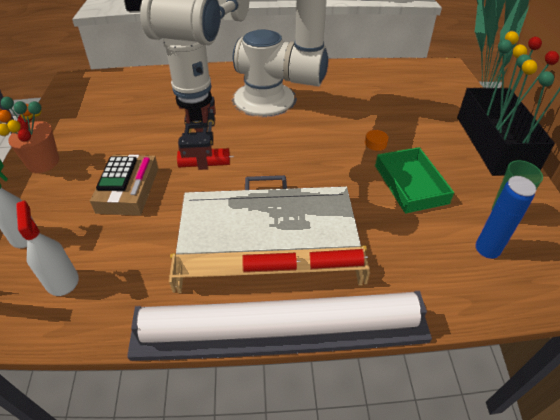

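Candle c is held (gap 43.6 mm, matching its 44 mm width). Next I'll place it in the crate, turned 30° to the crate's axis for finger clearance.

```bash
python3 - <<'E'
from bench import *;from h import *
def p(l):
    s=state();print(l,round(s['time'],2),s['ee_pos'].round(4),s['ft_force'].round(1),round(s['finger_gap'],4));return s
o=q(np.radians(71));c=[.469,.400]
move_to(tcp([*c,.18],o),o);p('above')
move_l(tcp([*c,.045],o),.12);f0=p('45mm')['ft_force'][2]
for z in np.arange(.036,.0265,-.001):
    move_l(tcp([*c,z],o),.03);f=p(round(z,3))['ft_force'][2]
    if abs(f-f0)>3: break
cv2.imwrite('pics/s5.png',get_image('scene')['frame'])
w=get_image('wrist')['frame'];cv2.imwrite('pics/w5.png',w)
E
```

```text
above 21.38 [0.4697 0.3991 0.169 ] [ 0.8 -0.6 -1.4] 0.0433
45mm 22.66 [0.4696 0.4004 0.0353] [-1.3  0.1 -0.1] 0.0434
0.036 23.11 [0.4688 0.3999 0.0246] [-0.7 -0.3 -1.4] 0.0435
0.035 23.36 [0.469 0.4   0.024] [-0.1  0.  -1.4] 0.0434
0.034 23.61 [0.469  0.4    0.0229] [ 0.8 -0.7 -0.6] 0.0433
0.033 23.86 [0.469  0.4    0.0219] [-0.1  0.  -0.8] 0.0435
0.032 24.11 [0.4689 0.4    0.0209] [ 1.1 -0.6 -1.5] 0.0436
0.031 24.36 [0.469  0.4    0.0199] [ 0.1  0.5 -1.2] 0.0435
0.03 24.61 [0.469 0.4   0.019] [ 0.6 -1.5 -1.4] 0.0435
0.029 24.86 [0.4691 0.4    0.019 ] [-3.  -2.4  6. ] 0.0435
```

View pics/w5.png

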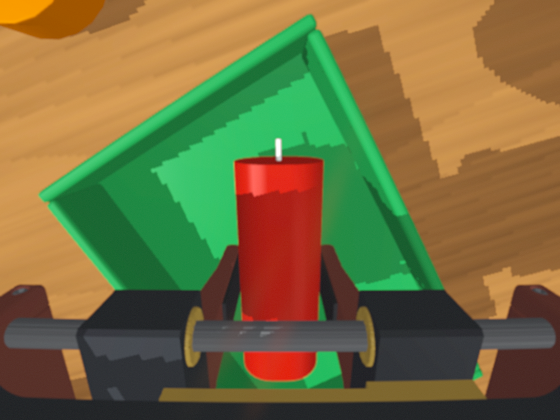

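The candle touches the crate floor (6 N) and lies well inside the walls. I'll release and withdraw.

```bash
python3 - <<'E'
from bench import *;from h import *
def p(l):
    s=state();print(l,round(s['time'],2),s['ee_pos'].round(4),s['ft_force'].round(1),round(s['finger_gap'],4))
o=q(np.radians(71));c=[.469,.400]
gripper_open();p('open')
move_l(tcp([*c,.08],o),.08);p('up')
move_l(tcp([*c,.2],o),.15)
move_to(tcp([.36,.05,.28],q(0)),q(0));p('away')
im=get_image('top');sc=get_image('scene')
for st,pp in blobs(im,'red',(140,310,95,370),(.0,.2)): print(st,rect(pp[:,:2]),np.percentile(pp[:,2],[5,95]).round(3),pp.mean(0).round(3))
cv2.imwrite('pics/f.png',cv2.resize(np.hstack([im['frame'][140:320,90:470],sc['frame'][130:310,90:470]]),(800,190)))
cv2.imwrite('pics/f.png',cv2.resize(np.vstack([im['frame'][140:320,90:470],sc['frame'][130:310,80:460]]),None,fx=1.6,fy=1.6))
E
```

```text
open 25.79 [0.469 0.4   0.018] [ 0.3 -0.7  0.3] 0.088
up 26.58 [0.4688 0.3999 0.0686] [-0.4 -0.3  0.6] 0.0881
away 28.93 [0.3603 0.0504 0.2686] [0.9 0.4 0.1] 0.0877
[210 157  43  17 568] (array([0.7483, 0.1348]), array([0.1187, 0.0413]), np.float32(86.25)) [0.049 0.07 ] [0.745 0.135 0.06 ]
[263 161  43  14 547] (array([ 0.7421, -0.0152]), array([0.119 , 0.0388]), np.float32(89.62)) [0.047 0.062] [ 0.74  -0.016  0.055]
[121 243  30  44 633] (array([0.4657, 0.3976]), array([0.0432, 0.1166]), np.float32(-19.01)) [0.03  0.044] [0.465 0.396 0.037]
```

View pics/f.png

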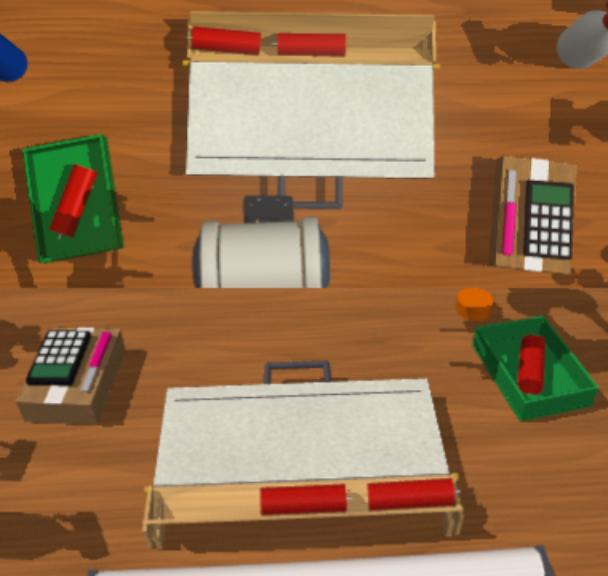

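```bash
python3 -c "
from bench import *
print(job_done())"
```

```text
the job is handed in; nothing more can be done
None
```

The out-of-round candle is c, the right-hand one as the robot sees it. It now lies flat in the green crate, and I handed the job in at about 29 s of the 48 s allowed.

- **Test:** I gripped the plate by its bar handle and tipped it to about 0.24 rad, short of its stop. Candles a and b rolled into the gutter, and c stayed on the plate. I let the plate down while still holding it, then released the handle.
- **Placing:** I gripped c across its width (the gap read 43.5 mm, against 44 mm expected). I lowered it until it touched the crate floor at about 6 N, and only then opened the gripper.
- **Last checks:** The final pictures show c inside the crate walls, with its top at about 0.04 m. The plate is down, both round candles are in the gutter, and the calculator and knife still lie on the carton. The gripper is clear of everything.

**What did not go cleanly:**
- Candle a lies about 3–4° askew in the gutter and about 5 mm higher than b. It has stayed still there since it rolled in, and I left it alone because the round ones must not be handled.
- Closing on the handle off-centre briefly pulled the arm sideways, with about 55 N at the wrist (limit 120 N). I re-centred before lifting.

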